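# Hold a slide carrier in the drying box

### The job

Slide the shutter on top of the white drying box fully open. Then take the narrower of the two slide carriers out of the wooden stand by its handle and lower it upright through the slot in the box's top until more than half of its flat plate is inside, and finish while still holding it there: do not let go, and keep the shoulder under the handle clear above the top of the box, not resting on it. Leave the wide carrier, the slide pack and the beaker undisturbed.

Things in the scene. Friction and masses are not known exactly. Their poses are not given: they have to be found in the camera images.
- dryer: White drying box fixed to the table, 130 mm (x) by 190 mm (y) by 95 mm high, hollow inside, with a clear viewing window low in its front (-x) face. Origin under its centre at table height, z up, x away from the viewing window, y along its length. The chamber floor is 85 mm below the top. Two shutter guides, 6 mm wide and 6 mm high, run along y on the top, their inner faces at x = +-24.5 mm
- slot (a point): Centre of the slot at the level of the box's top face: 42 mm from the box's centre toward its -y end, 95 mm above the table. The slot is 8 mm (x) by 38 mm (y), goes through the 10 mm thick top, and has a 2.5 mm bevel round its mouth. Axes as the box's
- shutter (a joint): Travel in m of the flat steel shutter (48 by 56 mm, upper face 3.5 mm above the box's top) along the box's +y: 0 = closed, centred over the slot; 0.056 = fully open, at its stop, slot clear. Starts between 0 and 0.025. About 1.5 N of friction; stays where it is left
- shutter_grip (a point): Centre of the black upright grip on the shutter, which moves with it: a bar 30 mm (box x) by 12 mm (box y) by 26 mm high, top 29.5 mm above the box's top. 20 mm from the shutter plate's centre toward +y
- narrow_carrier: The narrower slide carrier: an upright flat aluminium plate 6 mm thick (x), 36 mm wide (y) and 60 mm high, with a glass slide in it; on it a shoulder 14 by 32 mm, 6 mm high (underside 60 mm above the foot), and above that a grey handle 12 mm thick (x), 28 mm wide (y), from 66 to 108 mm above the foot. About 80 g. Origin at the centre of the plate's foot, z up along the handle. Half-turn symmetric about z
- wide_carrier: The wider slide carrier, equal to the narrow one but with a plate 50 mm wide, which does not fit the slot; stays in the stand. Origin at the centre of its foot
- stand: Wooden stand fixed to the table, 62 mm (x) by 165 mm (y) by 45 mm high, origin under its centre. Two pockets 9 by 55 mm, 40 mm deep, at y = +-37 mm, thin along x: a carrier stands in each, plate parallel to the stand's length, foot 5 mm above the table; which is in which pocket varies
- slide_pack: Loose cardboard pack of slides, 30 by 78 by 28 mm, lying on the table in front of the box; origin under its centre. To be left alone
- beaker: Loose clear beaker, 55 mm wide and 69 mm high, standing upright on the table; origin under its centre. To be left alone

How it is judged:
On the way, in this order (a step that is already met when the one before it is completed fails the run):
1. the shutter is fully open (value of joint shutter above 0.05 m), for 0.2 s.
2. the narrow carrier is lifted clear of the stand (height (world z) of narrow_carrier above 0.055 m and contact force between the fingers and narrow_carrier above 1 N), for 0.2 s.
At the end, for the whole second after the job is handed in: The shutter is open (past 50 of 56 mm); the narrow carrier is in the fingers, at rest and upright (within 0.15 rad), its foot within 8 mm of the slot's axis and 30 to 58 mm below the box's top, so that its shoulder is at least 2 mm above the top; it presses on the box with less than 6 N (value of joint shutter above 0.05 m and z of narrow_carrier in the frame of slot between -0.058 and -0.03 m and horizontal distance between narrow_carrier and slot below 0.008 m and angle between narrow_carrier's own z axis and vertical below 0.15 rad and contact force between the fingers and narrow_carrier above 1 N and contact force between narrow_carrier and dryer below 6 N and linear speed of narrow_carrier below 0.02 m/s); the arm keeps its last pose, push and grip.
It fails at once if the wide carrier is disturbed (moved over 15 mm) (distance of wide_carrier from where it was at the start of the episode above 0.015 m).
It fails at once if the slide pack is disturbed (moved over 15 mm) (distance of slide_pack from where it was at the start of the episode above 0.015 m).
It fails at once if the beaker is disturbed (moved over 15 mm) (distance of beaker from where it was at the start of the episode above 0.015 m).
It also fails if it takes over 61 s, if anything falls off the work surface, if the arm or the gripper's body presses on something with over 40 N, if the wrist force passes 120 N, or if a joint passes its speed limit or range.

### The arm

A 6-joint arm with a two-finger parallel gripper is mounted at the origin on a cart in front of the work surface, level with it; the furniture and walls round the work are solid. World frame = base frame: x ahead of the robot, y to its left, z up, the work surface at z = 0. Lengths are in m, angles in rad, forces in N, time in s.
With the tool pointing down it reaches from about 0.35 to 0.85 m from the base axis. Payload 8.1 kg.
Tool frame: the origin (TCP) lies at the very end of the fingers, on their centre line; the grasp point (between the pads) lies 19 mm behind it (robot.pinch_z is the distance from the TCP to the grasp point, in m); x points along the fingers, z is the direction in which the jaws open and shut, and the axes are right-handed (so a half turn about x gives the same grasp; the last joint's range is limited). The gripper opens to 93 mm and grips with 3 to 60 N. Pads are 15 mm wide; open, the fingers measure 128 mm over their backs; the gripper's body (75 mm by 188 mm) begins 65 mm behind the grasp point.
Start: joints at [-1.21, 0.13, 1.488, -0, 1.523, -0.085], TCP at [0.259, -0.541, 0.219] pointing down, gripper open.
Joint ranges: [-2.96, 2.96], [-0.89, 2.26], [0.02, 2.5], [-1.34, 4.48], [0, 2.73], [-2.66, 2.66]. Speed limits (rad/s): [2.39, 2.39, 2.79, 3.14, 3.14, 3.14].

### API

Orientations are given as a rotation vector (axis times angle).
In Python, from plant import robot, optics, ticket gives the robot as it stands.
- The arm moves only by the tool jog_arm, never from a script. Its argument "targets" is a list of rows, each a list of 7 numbers: the shift along the tool's x, y, z in cm, then the turn, a rotation vector about the tool's x, y, z in degrees, then the closure, from 0 (fully open) to 1 (shut). In form: [[dx, dy, dz, ax, ay, az, grip], ...]. A call has 1 to 5 rows; each row is the pose to reach, as a shift and turn from the pose measured when the call began, along the tool's axes at that moment; what a row does not reach only later rows make up. A row lasts 1/8 s, in which the tool goes at most 62.5 mm and 10.7 degrees, less where a joint would pass 70% of its speed; a pose out of reach is approached as far as the arm can. A call with a gripper value outside its range is refused whole. The fingers move at their own pace and stop on an object; "squeeze" is the grip in N (left out, the last holds). Time passes only in rows, so rows that repeat a pose let the fingers close. It gives the time, the measured TCP pose, the force and the opening at its end, in the units of the state.
- robot.read_state(): the state, without advancing time (a new reading comes with each control period).
- optics.read_camera(name): name is "scene" or "side" or "wrist"; returns a dict with "frame" (480x640x3 uint8, red, green, blue), "vertical_fov" (degrees; the focal length in pixels is half the picture's height over the tangent of half this angle, whatever the lens; pixels are square), "cx", "cy" (the principal point, pixels), "R" (3x3) and "t" (3): a world point X has camera coordinates R X + t. Camera axes: x right, y down, z forward; pixel columns grow to the right and rows downward; lengths in m; the calibration is good to about 2 mm. A picture is of the moment at which its call begins. There is no depth.
- ticket.close_job(): hands the job in, once; it reports no verdict.
The state is a dict: "t": time; "q": joint angles; "dq": joint speeds; "joint_torque": joint torques, N m; "tool_pos": TCP position; "orientation": TCP orientation; "force": force on the tool from outside, world axes, zero at the start; "wrist_torque": the same for the moment, N m; "opening": finger opening in m.
Only numpy, scipy, OpenCV 4.12 (cv2) and the standard library are available. Lean on these libraries where they do the work, as an engineer would, in place of code of your own. Each camera call takes 0.05 s, during which the arm holds its last target.

## Working session

There is one attempt and no reset: what is moved stays moved. The work goes in short steps, Python scripts to look and compute and a tool call to move; the robot and the scene stay as the last step left them, time stands still between calls to the robot, and variables do not carry over. Pictures are saved under pics/ and viewed, and the job is handed in when it is done.

Besides the shell and the picture viewer there is one more tool, called after "Emit:" as name([rows], argument=value, ...), one row to a line, values as JSON. jog_arm: Moves the arm, as the interface text tells. Its arguments: {"type":"object","properties":{"targets":{"type":"array"},"squeeze":{"type":"number"}},"required":["targets"]}

```bash
ls; mkdir -p pics; python3 - <<'E'
from plant import robot, optics, ticket
import cv2
print(robot.read_state()); print(robot.pinch_z)
for n in ["scene","side","wrist"]:
    c=optics.read_camera(n); cv2.imwrite(f"pics/{n}0.png",c["frame"][:,:,::-1])
    print(n,c["vertical_fov"],c["cx"],c["cy"],c["R"],c["t"])
E
```

```text
pics
{'t': 0.0, 'q': array([-1.21038318e+00,  1.31135049e-01,  1.48926754e+00, -2.16475116e-05,
        1.52298586e+00, -8.54029825e-02]), 'dq': array([-0.00094546,  0.00033238, -0.00023774, -0.00056117, -0.00062215,
        0.00038351]), 'joint_torque': array([-1.12162284e-03, -5.59844005e+01, -4.91759562e+01,  7.67585356e-02,
        3.52681708e-02, -9.48330421e-05]), 'tool_pos': array([ 0.25852961, -0.54082429,  0.21760948]), 'orientation': array([ 0.87591592,  1.38920711, -0.87416592]), 'force': array([-0.77180985,  0.41039495, -0.05293427]), 'wrist_torque': array([-0.00596029, -0.01943528, -0.02683839]), 'opening': 0.09319890210510433}
0.0188
scene 46.004197604300685 332.9011168064811 250.23846709524963 [[-7.90674068e-01 -6.12237297e-01 -1.00006110e-04]
 [-3.09856504e-01  4.00305159e-01 -8.62406358e-01]
 [ 5.28037371e-01 -6.81851356e-01 -5.06216617e-01]] [0.32420465 0.28796135 0.61362698]
side 48.36945269910173 331.1967708787503 231.7850993749385 [[-0.9912234  -0.13103913  0.0174621 ]
 [-0.07923039  0.48312912 -0.87195688]
 [ 0.10582402 -0.86568759 -0.48927117]] [0.48581935 0.19204522 0.72972378]
wrist 69.96094889883351 318.65900997284814 237.53728741147515 [[ 0.43185399 -0.90194297 -0.00100254]
 [-0.8608625  -0.41251562  0.2979037 ]
 [-0.26910571 -0.12778786 -0.9545954 ]] [-0.59902052 -0.03539251  0.39123547]
```

View pics/scene0.png

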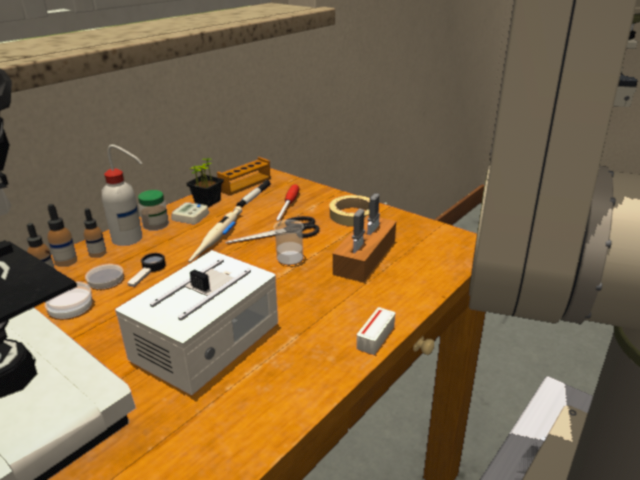

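View pics/side0.png

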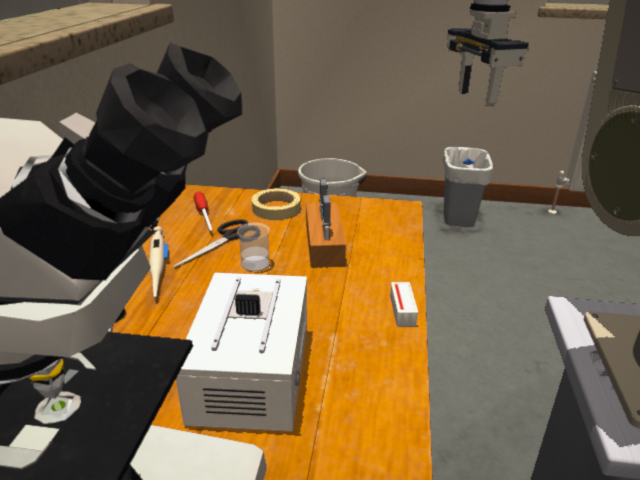

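View pics/wrist0.png

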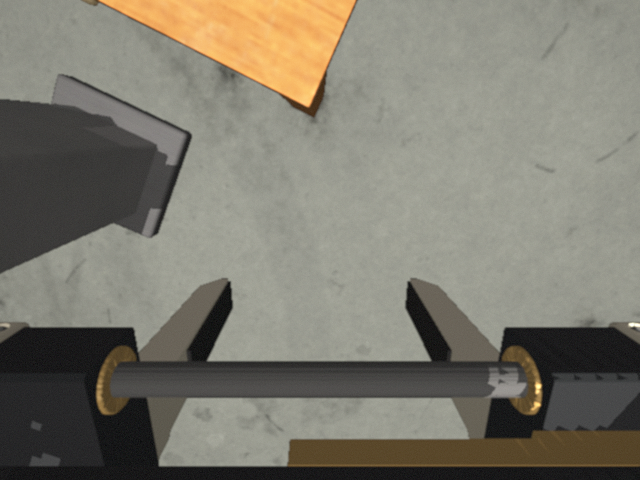

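The scene and side views show the box with its shutter, the stand at (365,245) with two handles, the pack at (376,330) and the beaker at (290,243). I'll enlarge them for corner picking.

```bash
python3 - <<'E'
import cv2
s=cv2.imread("pics/scene0.png"); d=cv2.imread("pics/side0.png")
def z(im,x0,y0,x1,y1,f,n):
    cv2.imwrite(n,cv2.resize(im[y0:y1,x0:x1],None,fx=f,fy=f,interpolation=cv2.INTER_CUBIC))
z(s,110,245,290,395,4,"pics/s_box.png")
z(s,320,180,410,285,5,"pics/s_stand.png")
z(d,170,260,320,440,3.3,"pics/d_box.png")
z(d,285,170,365,275,5,"pics/d_stand.png")
E
```

```text
(no output)
```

View pics/s_box.png

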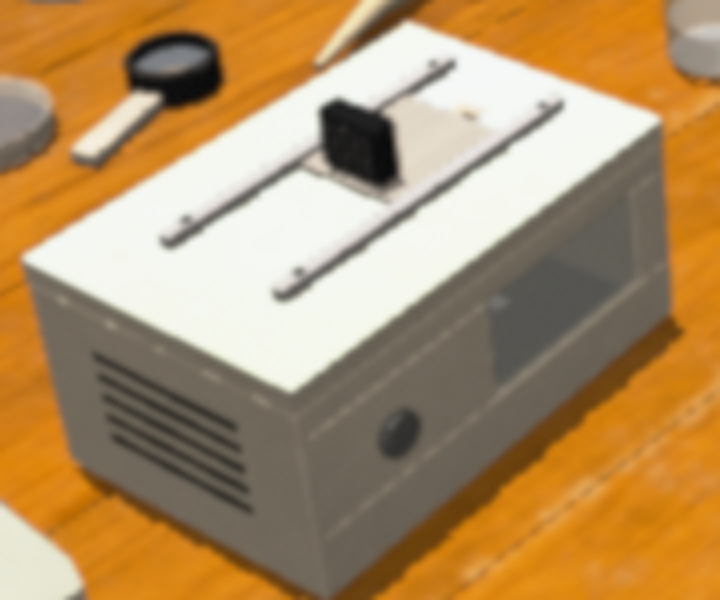

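View pics/s_stand.png

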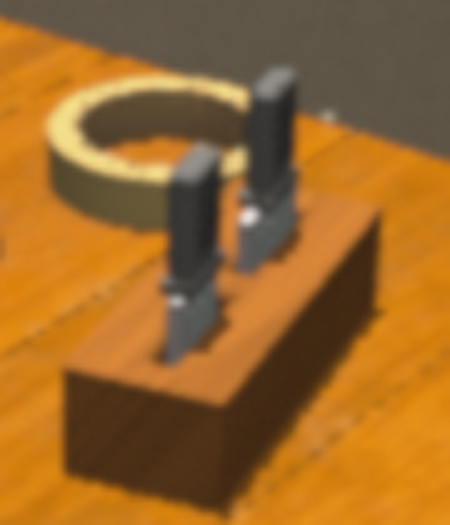

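View pics/d_box.png

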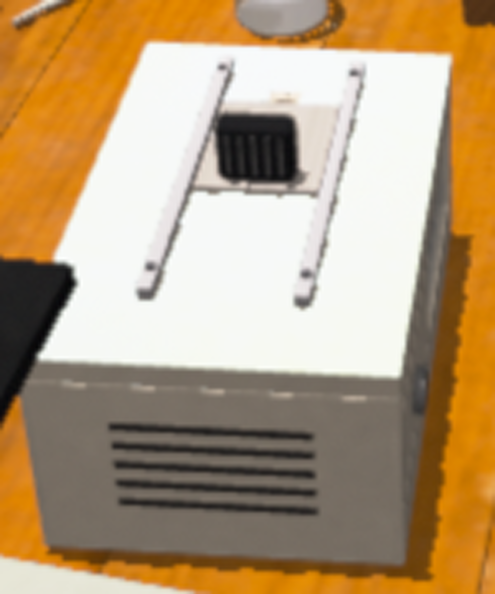

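View pics/d_stand.png

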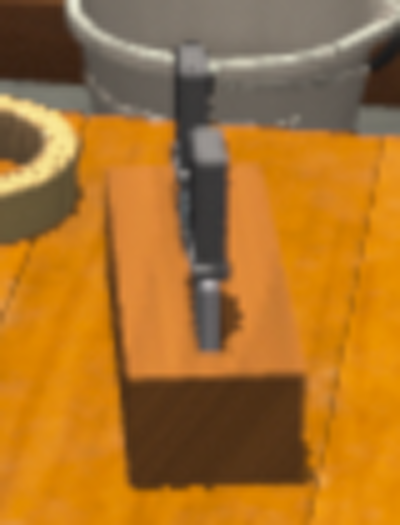

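```bash
cat > h.py <<'E'
import numpy as np, cv2, pickle
from scipy.optimize import least_squares
from scipy.spatial.transform import Rotation as Ro
CAM={}
def cam(n):
    if n not in CAM:
        from plant import optics
        CAM[n]=optics.read_camera(n)
    return CAM[n]
def proj(c,X):
    X=np.atleast_2d(X); f=240/np.tan(np.radians(c["vertical_fov"]/2))
    p=X@np.array(c["R"]).T+np.array(c["t"])
    return np.c_[c["cx"]+f*p[:,0]/p[:,2], c["cy"]+f*p[:,1]/p[:,2]]
def W(pose,P):
    x,y,a=pose[:3]; P=np.atleast_2d(P); c,s=np.cos(a),np.sin(a)
    return np.c_[x+c*P[:,0]-s*P[:,1], y+s*P[:,0]+c*P[:,1], P[:,2]]
def fit(obs,x0):
    # obs: list (cam, P, px)
    def r(p): return np.concatenate([(proj(c,W(p,P))-px).ravel() for c,P,px in obs])
    s=least_squares(r,x0,loss='soft_l1'); return s.x, r(s.x)
def crop(px,o,f): return (np.array(px,float)+.5)/f-.5+np.array(o)
E
cat > f1.py <<'E'
from h import *
s,d=cam("scene"),cam("side")
pickle.dump((s,d),open("cams0.pkl","wb"))
X,Y,H=.065,.095,.095
o=[(s,np.array([[-X,Y,H],[X,Y,H],[-X,-Y,H],[X,-Y,H],[-X,Y,0],[X,Y,0],[-X,-Y,0]]),crop([(290,393),(22,260),(660,122),(405,22),(328,597),(72,460),(670,315)],(110,245),4)),
(d,np.array([[X,-Y,H],[-X,-Y,H],[-X,Y,H],[X,Y,H],[-X,Y,0],[X,Y,0]]),crop([(148,43),(452,57),(403,378),(30,365),(403,562),(50,550)],(170,260),3.3))]
b,r=fit(o,[.6,0,0]); print("box",b,np.round(r,1))
X,Y,H=.031,.0825,.045
o=[(s,np.array([[-X,Y,H],[X,Y,H],[-X,-Y,H],[-X,Y,0],[X,Y,0],[-X,-Y,0]]),crop([(225,405),(65,370),(382,208),(225,512),(65,472),(375,315)],(320,180),5)),
(d,np.array([[X,Y,H],[-X,Y,H],[X,-Y,H],[-X,-Y,H],[X,Y,0],[-X,Y,0]]),crop([(125,378),(305,375),(108,168),(262,168),(130,485),(308,478)],(285,170),5))]
st,r=fit(o,[.5,-.3,0]); print("stand",st,np.round(r,1))
np.save("poses0.npy",[b,st])
# draw models
for n,c in (("scene",s),("side",d)):
    im=c["frame"][:,:,::-1].copy(); f=3 if n=="scene" else 3
    x0,y0=(110,170) if n=="scene" else (170,165)
    big=cv2.resize(im[y0:y0+200,x0:x0+266],None,fx=3,fy=3,interpolation=cv2.INTER_CUBIC)
    def dr(pose,lo,hi,col):
        L,Hh=np.array(lo),np.array(hi)
        C=np.array([[ (L,Hh)[i>>k&1][k] for k in range(3)] for i in range(8)])
        p=(proj(c,W(pose,C))-(x0,y0)+.5)*3-.5
        for i in range(8):
            for k in range(3):
                j=i|1<<k
                if j!=i: cv2.line(big,tuple(np.int32(p[i])),tuple(np.int32(p[j])),col,1)
    dr(b,[-.065,-.095,0],[.065,.095,.095],(0,0,255))
    for sg in(1,-1):
        dr(st,[-.003,sg*.037-.018,.045],[.003,sg*.037+.018,.065],(0,255,0))
        dr(st,[-.003,sg*.037-.025,.045],[.003,sg*.037+.025,.065],(255,255,0))
        dr(st,[-.006,sg*.037-.014,.071],[.006,sg*.037+.014,.113],(0,0,255))
    dr(st,[-.031,-.0825,0],[.031,.0825,.045],(0,0,255))
    for q in (.0,.025): 
        y=-.042+.02+q
        dr(b,[-.015,y-.006,.0985],[.015,y+.006,.1245],(0,255,255*(q>0)))
    cv2.imwrite(f"pics/{n}_ov.png",big)
E
python3 f1.py
```

```text
box [0.58595566 0.08802983 0.08596959] [ 0.8  0.5 -0.   0.5  0.7 -0.3  0.7  1.   0.7  4.3  0.2  3.2  1.3  1.5
 -0.6 -0.8 -0.8 -1.4 -1.1 -1.4 -5.7 -2.9  0.5  2.6 -1.6  0.9]
stand [ 0.53882377 -0.2674263   0.22240375] [ 0.   0.9 -0.3  0.2  0.4  0.5 -0.7  1.1 -0.3  1.1  0.6 -1.   0.8 -0.6
  0.5 -1.1 -0.5 -0.8 -0.3 -1.5 -0.1 -0.1 -0.9  0.1]
```

View pics/scene_ov.png

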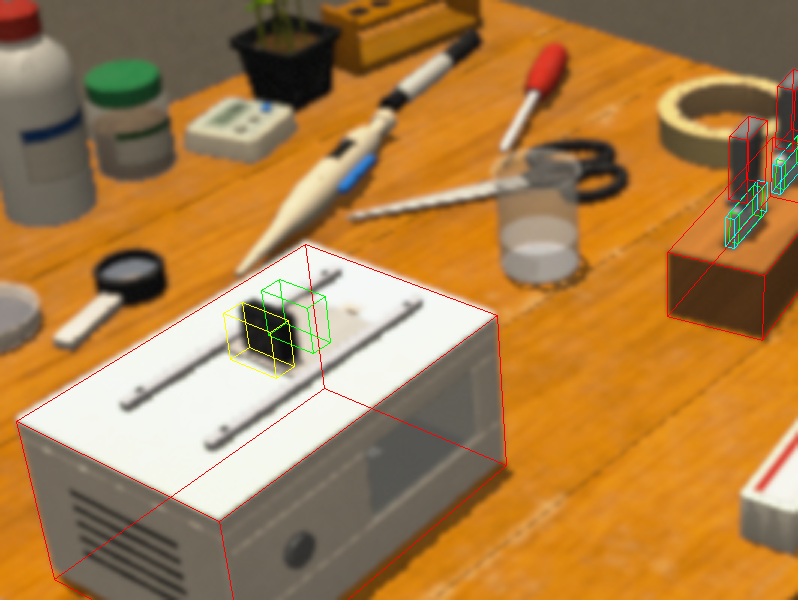

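View pics/side_ov.png

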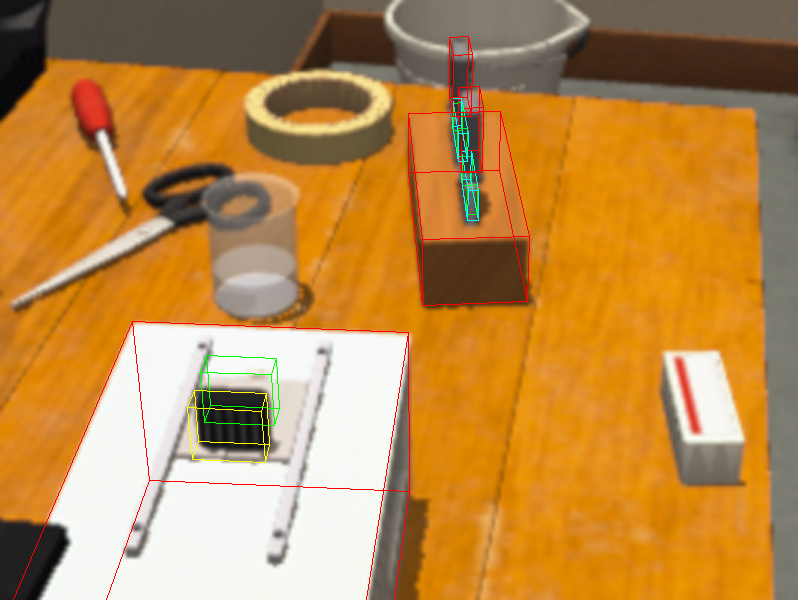

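The overlay confirms the fit: the near (+y) carrier plate matches the narrow (green) outline. The shutter is part-way open, at roughly 0.02. Next I check the tool frame and work out the first move.

```bash
cat >> h.py <<'E'
def Rtool(yaw):
    # x down, z (jaws) along world-horizontal dir at 'yaw' from world x ; two options
    z=np.array([np.cos(yaw),np.sin(yaw),0]); x=np.array([0,0,-1.]); y=np.cross(z,x)
    return np.c_[x,y,z]
def rel(pos,yaw,st=None):
    from plant import robot
    st=st or robot.read_state()
    R0=Ro.from_rotvec(st["orientation"]); p=np.array(st["tool_pos"])
    sh=R0.inv().apply(np.array(pos)-p)*100
    best=None
    for k in (0,np.pi):
        rv=(R0.inv()*Ro.from_matrix(Rtool(yaw+k))).as_rotvec(degrees=True)
        if best is None or np.linalg.norm(rv)<np.linalg.norm(best): best=rv
    return np.round(sh,2),np.round(best,2)
E
python3 - <<'E'
from h import *
from plant import robot
b,st=np.load("poses0.npy")
S=robot.read_state(); print(np.round(Ro.from_rotvec(S["orientation"]).as_matrix(),3))
s,d=pickle.load(open("cams0.pkl","rb"))
# shutter fit: bar corners, top; scene (crop 110,245,4) and side (170,260,3.3)
# scene overlay px (orig 110,170, x3): bar bottom-right corner approx(-x,+y,bottom), side: bar +y face bottom corners
def bar(q):
    y=-.022+q+.006
    return W(b,[[.015,y,.1245],[-.015,y,.1245],[.015,y,.0985],[-.015,y,.0985]])
for q in (.01,.014,.018,.022): print(q,((proj(s,bar(q))-(110,245)+.5)*4-.5).round().tolist(),((proj(d,bar(q))-(170,260)+.5)*3.3-.5).round().tolist())
print("beaker top/bot guess")
f=lambda c,u,z: None
def back(c,uv,z):
    fo=240/np.tan(np.radians(c["vertical_fov"]/2)); R=np.array(c["R"]);t=np.array(c["t"])
    ray=R.T@np.array([(uv[0]-c["cx"])/fo,(uv[1]-c["cy"])/fo,1]); C=-R.T@t
    return C+ray*(z-C[2])/ray[2]
print("beaker",back(s,(290,258),0.005),back(d,(256,264),0.005),"pack",back(s,(376,330),.02),back(d,(404,305),.02))
print("slot",W(b,[[0,-.042,.095]]),"carrier",W(st,[[0,.037,.005],[0,-.037,.005]]))
print("hover push", W(b,[[0,-.06,.22]]), rel(W(b,[[0,-.055,.22]])[0],b[2]))
E
```

```text
[[-0.     0.902  0.431]
 [ 0.001  0.431 -0.902]
 [-1.     0.    -0.001]]
0.01 [[329.0, 99.0], [391.0, 124.0], [338.0, 160.0], [399.0, 185.0]] [[215.0, 111.0], [295.0, 115.0], [220.0, 167.0], [298.0, 170.0]]
0.014 [[321.0, 104.0], [383.0, 129.0], [330.0, 165.0], [391.0, 190.0]] [[213.0, 118.0], [293.0, 121.0], [218.0, 173.0], [296.0, 177.0]]
0.018 [[313.0, 109.0], [375.0, 135.0], [322.0, 170.0], [383.0, 196.0]] [[211.0, 124.0], [291.0, 127.0], [216.0, 180.0], [295.0, 183.0]]
0.022 [[305.0, 115.0], [366.0, 140.0], [314.0, 175.0], [375.0, 201.0]] [[209.0, 130.0], [289.0, 134.0], [214.0, 187.0], [293.0, 190.0]]
beaker top/bot guess
beaker [ 0.64584561 -0.17198956  0.005     ] [ 0.64536351 -0.16549997  0.005     ] pack [ 0.38555873 -0.07528121  0.02      ] [ 0.38677339 -0.06601118  0.02      ]
slot [[0.58956194 0.04618494 0.095     ]] carrier [[ 0.5306625  -0.23133761  0.005     ]
 [ 0.54698504 -0.303515    0.005     ]]
hover push [[0.59110749 0.02825141 0.22      ]] (array([ -0.15,  54.72, -37.5 ]), array([-6.938e+01, -4.000e-02, -3.000e-02]))
```

Emit:
jog_arm([
  [0,6,-4,-10,0,0,1],
  [0,12,-8,-20,0,0,1],
  [0,18,-12,-30,0,0,1],
  [0,24,-16,-40,0,0,1],
  [0,30,-20,-50,0,0,1],
])

```text
t: 0.88
tool_pos: [0.4191, -0.2709, 0.2184]
orientation: [0.194, 1.562, -0.193]
force: [1.2, 0.1, 0.3]
opening: 0.0474
```

```bash
python3 - <<'E'
from h import *
b,st=np.load("poses0.npy")
print(rel(W(b,[[0,-.048,.2]])[0],b[2]))
E
```

```text
(array([ 1.86, 34.35,  8.97]), array([-1.907e+01,  1.000e-02, -3.000e-02]))
```

Emit:
jog_arm([
  [0,6,1.6,-8,0,0,1],
  [0,12,3.2,-16,0,0,1],
  [0.5,18,4.8,-19.1,0,0,1],
  [1,24,6.4,-19.1,0,0,1],
  [1.8,30,8,-19.1,0,0,1],
])

```text
t: 1.5
tool_pos: [0.5706, 0.0017, 0.2009]
orientation: [-0.068, 1.568, 0.068]
force: [0.7, -0.9, 0.1]
opening: 0.001
```

```bash
python3 - <<'E'
from h import *
b,st=np.load("poses0.npy")
print(rel(W(b,[[0,-.048,.2]])[0],b[2]))
w=cam("wrist"); cv2.imwrite("pics/w1.png",w["frame"][:,:,::-1]); pickle.dump(w,open("w1.pkl","wb"))
E
```

```text
(array([0.1 , 3.67, 2.28]), array([ 0.04,  0.07, -0.01]))
```

View pics/w1.png

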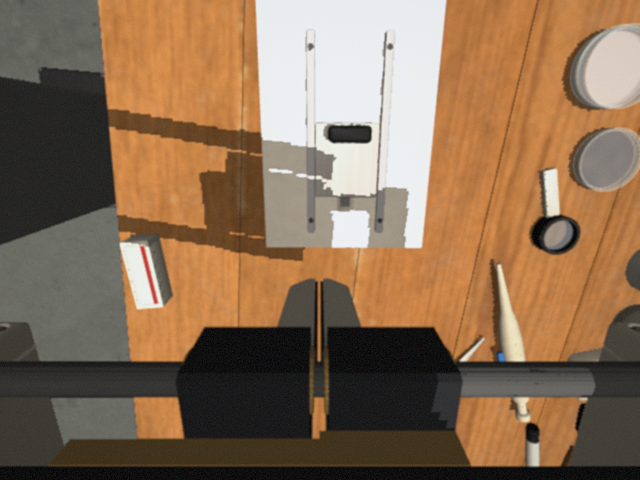

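The wrist view shows the box from above: near edge at row 248 (columns 265–421), guides at columns 311 and 383, grip bar at (350,133), and a dark piece of the slot at (345,201). I'll use it to refine the box pose.

```bash
python3 - <<'E'
import cv2
d=cv2.imread("pics/w1.png")
cv2.imwrite("pics/w1z.png",cv2.resize(d[105:255,250:435],None,fx=4,fy=4,interpolation=cv2.INTER_CUBIC))
E
```

```text
(no output)
```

View pics/w1z.png

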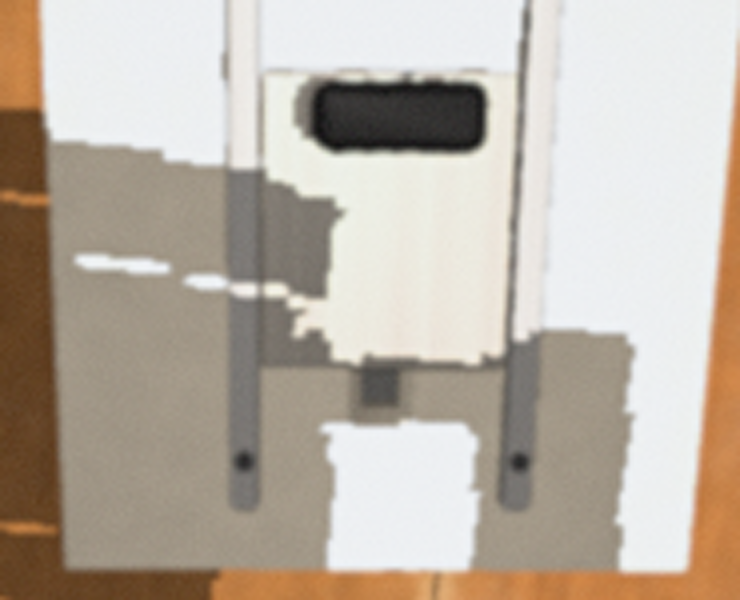

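```bash
cat > f2.py <<'E'
from h import *
w=pickle.load(open("w1.pkl","rb"))
C=lambda p:crop(p,(250,105),4)
P=np.array([[-.065,-.095,.095],[.065,-.095,.095],[0,-.0635,.095]])
o=[(w,P,C([(65,570),(690,572),(379,422)]))]
b0,st=np.load("poses0.npy")
b,r=fit(o,b0); print("wrist box",b,r.round(2)," scene/side box",b0)
# with far corners? 
print("slot",W(b,[[0,-.042,.095]]),W(b0,[[0,-.042,.095]]))
def pix(q): 
    y=-.042+q-.028
    return proj(w,W(b,[[0,y,.0985]]))[0]
for q in (.008,.012,.016): print(q,pix(q), C([(400,366)]))
yb=lambda q:proj(w,W(b,[[-.015,-.022+q-.006,.1245],[.015,-.022+q-.006,.1245]]))
for q in (.008,.012,.016): print(q,yb(q), C([(318,150),(485,150)]))
np.save("box_w.npy",b)
E
python3 f2.py
```

```text
wrist box [0.58415842 0.08849606 0.08503883] [ 0.26 -0.06 -0.75 -0.3   0.36  0.28]  scene/side box [0.58595566 0.08802983 0.08596959]
slot [[0.58772575 0.04664783 0.095     ]] [[0.58956194 0.04618494 0.095     ]]
0.008 [345.10379075 209.54167696] [[349.625 196.125]]
0.012 [345.23112337 204.61922822] [[349.625 196.125]]
0.016 [345.35957528 199.6535096 ] [[349.625 196.125]]
0.008 [[327.73583509 158.22206904]
 [371.20865902 158.31967148]] [[329.125 142.125]
 [370.875 142.125]]
0.012 [[327.79531737 152.25779679]
 [371.48850453 152.35751898]] [[329.125 142.125]
 [370.875 142.125]]
0.016 [[327.85540596 146.23272968]
 [371.77120177 146.33460986]] [[329.125 142.125]
 [370.875 142.125]]
```

```bash
python3 - <<'E'
from h import *
b=np.load("box_w.npy")
print(rel(W(b,[[0,-.040,.110]])[0],b[2]))
E
```

```text
(array([8.92, 3.83, 1.91]), array([ 0.29,  0.05, -0.26]))
```

Emit:
jog_arm([
  [1,3.8,1.9,0.3,0,0,1],
  [4,3.8,1.9,0.3,0,0,1],
  [7,3.8,1.9,0.3,0,0,1],
  [8.9,3.8,1.9,0.3,0,0,1],
  [8.9,3.8,1.9,0.3,0,0,1],
])

```text
t: 2.17
tool_pos: [0.5862, 0.0482, 0.1084]
orientation: [-0.063, 1.573, 0.07]
force: [-0.3, 0.1, -0.7]
opening: 0.0002
```

```bash
python3 - <<'E'
from h import *
b=np.load("box_w.npy")
print(rel(W(b,[[0,.0205,.110]])[0],b[2]))
for n in ("scene","wrist"):
    c=cam(n); cv2.imwrite(f"pics/{n}2.png",c["frame"][:,:,::-1])
E
```

```text
(array([-0.13,  6.08,  0.14]), array([-0.03, -0.15, -0.28]))
```

View pics/scene2.png

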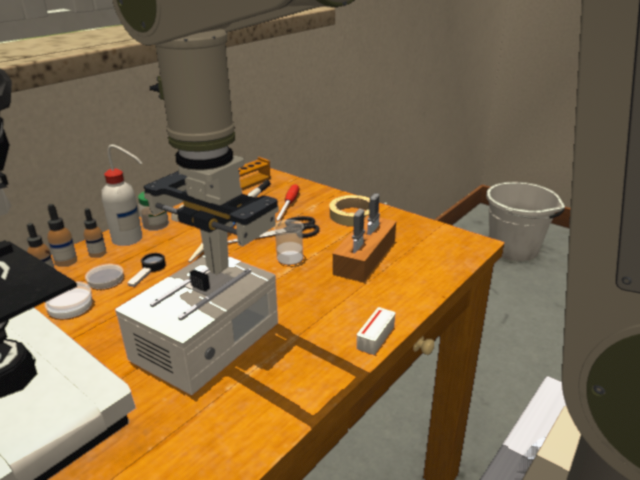

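View pics/wrist2.png

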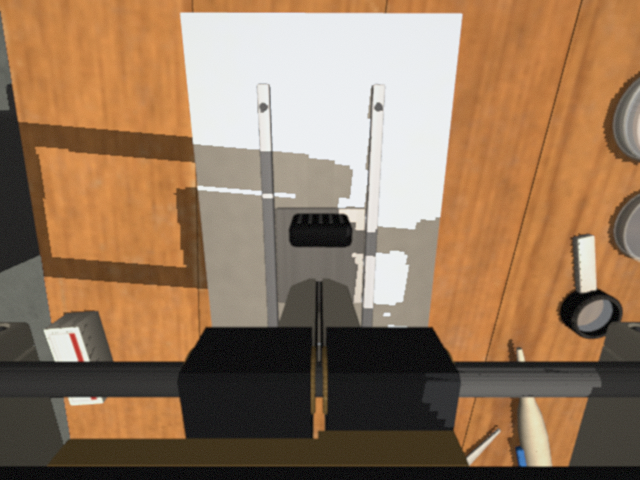

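The fingertips are between the guides, just on the -y side of the grip bar, which is at (320,230) in the wrist view. Now I push gently in +y.

Emit:
jog_arm([
  [-0.1,1.2,0.1,0,0,0,1],
  [-0.1,2.4,0.1,0,0,0,1],
  [-0.1,3.6,0.1,0,0,0,1],
  [-0.1,4.6,0.1,0,0,0,1],
  [-0.1,5.4,0.1,0,0,0,1],
])

```text
t: 2.9
tool_pos: [0.5844, 0.1029, 0.1125]
orientation: [-0.063, 1.568, 0.07]
force: [1.9, -0.9, 1.4]
opening: 0.0005
```

```bash
python3 - <<'E'
from h import *
b=np.load("box_w.npy")
print(rel(W(b,[[0,.0205,.110]])[0],b[2]))
for n in ("wrist",):
    c=cam(n); cv2.imwrite(f"pics/{n}3.png",c["frame"][:,:,::-1])
E
```

```text
(array([ 0.25,  0.62, -0.15]), array([-0.  ,  0.12, -0.25]))
```

View pics/wrist3.png

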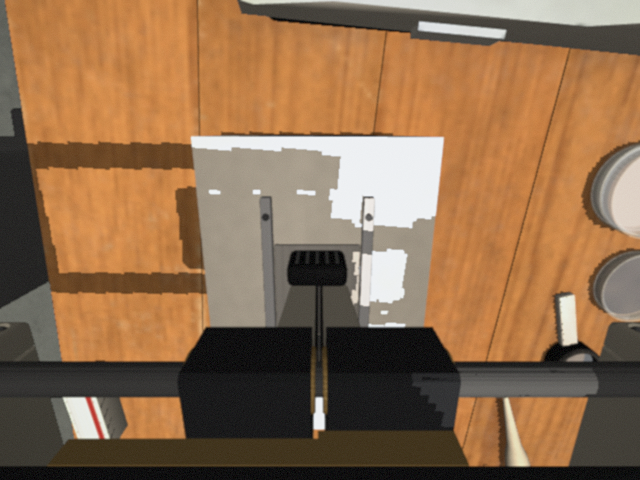

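Emit:
jog_arm([
  [0.2,0.3,0,0,0,0,1],
  [0.2,0.5,0,0,0,0,1],
  [0.2,0.7,0,0,0,0,1],
  [0.2,0.8,0,0,0,0,1],
])

```text
t: 3.45
tool_pos: [0.5838, 0.1077, 0.1101]
orientation: [-0.067, 1.569, 0.065]
force: [-0.3, -19.0, 1.6]
opening: 0.0007
```

The force has risen to 19 N, so the shutter is at its stop. I back off, lift and look.

Emit:
jog_arm([
  [0,-0.8,0,0,0,0,1],
  [-2,-2,0,0,0,0,1],
  [-7,-6,0,0,0,0,1],
  [-10,-12,0,0,0,0,0.6],
  [-10,-16,0,0,0,0,0.5],
])

```text
t: 4.08
tool_pos: [0.5991, -0.0538, 0.2158]
orientation: [-0.067, 1.561, 0.064]
force: [0.4, 0.4, 0.2]
opening: 0.016
```

```bash
python3 - <<'E'
from h import *
from plant import robot
print(robot.read_state()["force"])
c=cam("wrist"); cv2.imwrite("pics/wrist4.png",c["frame"][:,:,::-1]); pickle.dump(c,open("w4.pkl","wb"))
E
```

```text
[0.43866282 0.37701908 0.17387189]
```

View pics/wrist4.png

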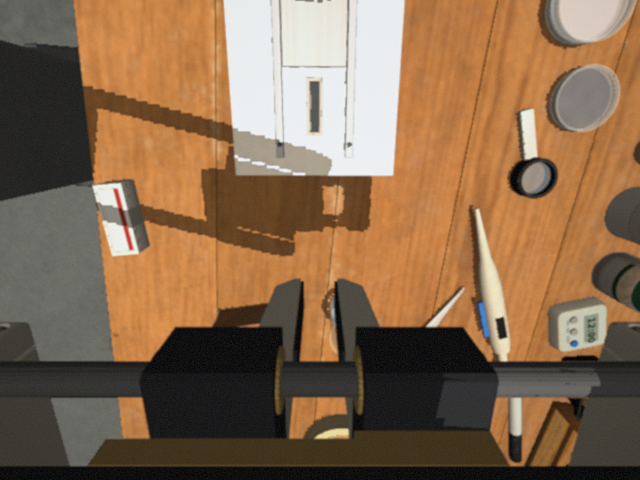

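The shutter is fully open and the slot lies clear at (315,105). I zoom in to measure it.

```bash
python3 - <<'E'
import cv2
d=cv2.imread("pics/wrist4.png")
cv2.imwrite("pics/w4z.png",cv2.resize(d[60:185,225:405],None,fx=4,fy=4,interpolation=cv2.INTER_CUBIC))
E
```

```text
(no output)
```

View pics/w4z.png

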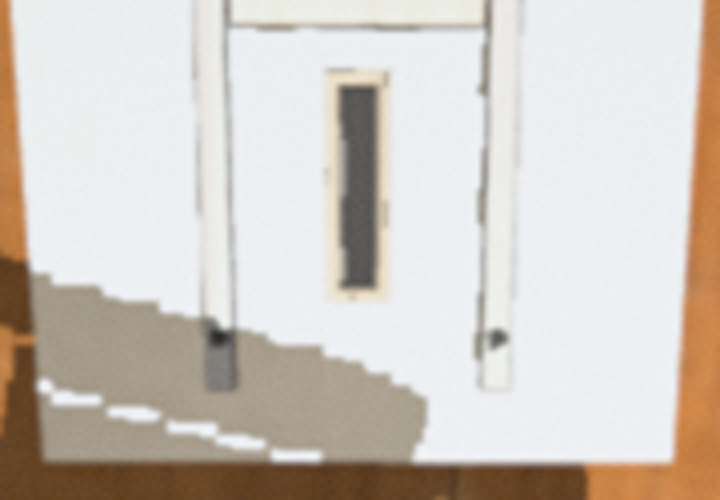

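```bash
python3 - <<'E'
from h import *
w=pickle.load(open("w4.pkl","rb"))
C=lambda p:crop(p,(225,60),4)
P=np.array([[-.065,-.095,.095],[.065,-.095,.095],[-.0065,-.0635,.095],[.0065,-.0635,.095],[-.0065,-.0205,.095],[.0065,-.0205,.095]])
b,r=fit([(w,P,C([(45,463),(675,463),(328,299),(387,299),(327,70),(391,70)]))],np.load("box_w.npy")); print(b,r.round(2)); np.save("box_w4.npy",b)
print("slot",W(b,[[0,-.042,.095]]))
# shutter -y edge (z .0985): crop (350,27)
for q in (.05,.053,.056): print(q,proj(w,W(b,[[0,-.07+q,.0985]])),C([(350,27)]))
b0,st=np.load("poses0.npy")
print(rel(W(st,[[0,-.01,.24]])[0],st[2]))
E
```

```text
[0.58440875 0.0883798  0.08414137] [ 0.02 -0.19 -0.41 -0.29 -0.29  1.06  1.21  1.06 -0.63 -0.55  0.43 -0.52]
slot [[0.58793852 0.04652838 0.095     ]]
0.05 [[314.25633738  75.18350404]] [[312.125  66.375]]
0.053 [[314.24262011  70.79648075]] [[312.125  66.375]]
0.056 [[314.22880613  66.37853308]] [[312.125  66.375]]
(array([ -2.49, -21.29,  -7.47]), array([-8.12,  0.33,  0.31]))
```

```bash
python3 - <<'E'
from h import *
b0,st=np.load("poses0.npy")
print(rel([.545,-.33,.25],st[2]))
E
```

```text
(array([ -3.46, -26.59,  -7.5 ]), array([-8.12,  0.33,  0.31]))
```

Emit:
jog_arm([
  [-1.5,-6,-1.5,-2,0.3,0.3,0.3],
  [-3.5,-12,-3,-4,0.3,0.3,0.3],
  [-3.5,-18,-5,-6,0.3,0.3,0.3],
  [-3.5,-23,-6.5,-8,0.3,0.3,0.3],
  [-3.5,-26.6,-7.5,-8,0.3,0.3,0.3],
])

```text
t: 4.75
tool_pos: [0.5439, -0.333, 0.2519]
orientation: [-0.172, 1.562, 0.171]
force: [0.1, 0.9, -0.2]
opening: 0.0646
```

Emit:
jog_arm([
  [0,0,0,0,0,0,0.3],
])

```text
t: 4.88
tool_pos: [0.5427, -0.3357, 0.2526]
orientation: [-0.17, 1.562, 0.168]
force: [0.9, 1.6, -0.7]
opening: 0.0648
```

```bash
python3 - <<'E'
from h import *
c=cam("wrist"); cv2.imwrite("pics/wrist5.png",c["frame"][:,:,::-1]); pickle.dump(c,open("w5.pkl","wb"))
E
```

```text
(no output)
```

View pics/wrist5.png

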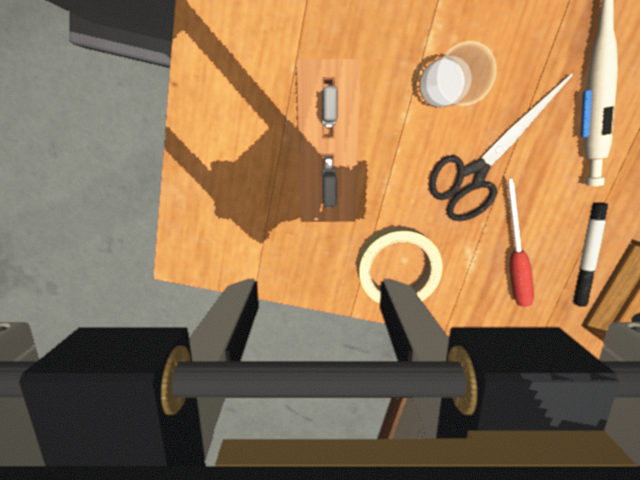

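```bash
python3 - <<'E'
import cv2
d=cv2.imread("pics/wrist5.png")
cv2.imwrite("pics/w5z.png",cv2.resize(d[50:230,280:400],None,fx=5,fy=5,interpolation=cv2.INTER_CUBIC)[:,:][:900].copy()[0:600])
cv2.imwrite("pics/w5y.png",cv2.resize(d[135:230,280:400],None,fx=6,fy=6,interpolation=cv2.INTER_CUBIC))
E
```

```text
(no output)
```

View pics/w5z.png

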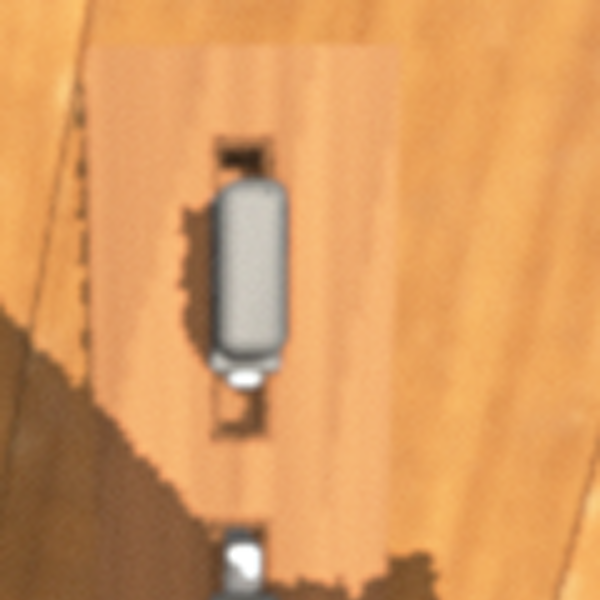

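View pics/w5y.png

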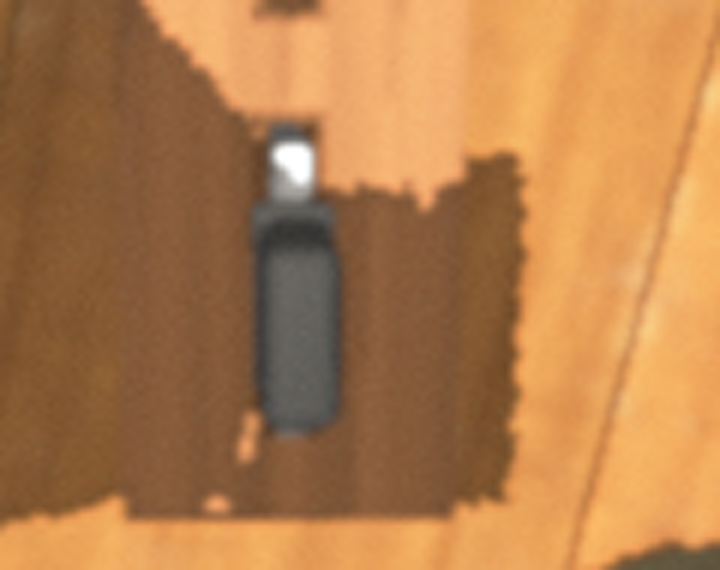

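The far (+y) carrier, at about (330,104), shows pocket gaps at both ends, so it is the narrow one. I fit its handle position.

```bash
python3 - <<'E'
from h import *
w=pickle.load(open("w5.pkl","rb"))
A=lambda p:crop(p,(280,50),5); B=lambda p:crop(p,(280,135),6)
b0,st=np.load("poses0.npy")
X,Y,H=.031,.0825,.045
P=np.array([[-X,Y,H],[X,Y,H],[-X,-Y,H],[X,-Y,H]])
px=np.r_[A([(88,43),(397,45)]),B([(128,517),(450,517)])]
s2,r=fit([(w,P,px)],st); print("stand",s2,r.round(2),st)
hx,hy,hz=.006,.014,.113
P=np.array([[-hx,hy,hz],[hx,hy,hz],[-hx,-hy,hz],[hx,-hy,hz]])
n,r=fit([(w,P,A([(216,178),(288,178),(214,355),(286,355)]))],[*W(s2,[[0,.037,0]])[0][:2],s2[2]]); print("narrow",n,r.round(2)); print("by stand",W(s2,[[0,.037,0]]))
wd,r=fit([(w,P,B([(256,240),(340,240),(264,432),(336,432)]))],[*W(s2,[[0,-.037,0]])[0][:2],s2[2]]); print("wide",wd,r.round(2))
np.save("narrow.npy",n); np.save("stand_w.npy",s2)
print(rel([n[0],n[1],.20],s2[2]))
E
```

```text
stand [ 0.53765397 -0.26669905  0.21977212] [-0.61 -0.    0.89 -0.66 -0.91  0.56  0.6   0.32] [ 0.53882377 -0.2674263   0.22240375]
narrow [ 0.52923996 -0.2310955   0.21398158] [-0.14 -0.37  0.13 -0.34  0.09  0.37 -0.08  0.39]
by stand [[ 0.52958771 -0.23058901  0.        ]]
wide [ 0.5452513  -0.3024475   0.23215296] [ 0.24  0.53 -0.15  0.3  -0.69 -0.33  0.55 -0.55]
(array([ 5.27, 10.4 ,  0.83]), array([-0.2 ,  0.13,  0.07]))
```

Emit:
jog_arm([
  [1,5,0.4,0,0,0,0.4],
  [5,10.2,0.8,0,0,0,0.4],
  [7,10.4,0.8,0,0,0,0.4],
  [7,10.4,0.8,0,0,0,0.4],
  [7,10.4,0.8,0,0,0,0.4],
])

```text
t: 5.55
tool_pos: [0.5299, -0.2311, 0.1846]
orientation: [-0.172, 1.56, 0.169]
force: [-0.4, 0.4, -0.0]
opening: 0.0558
```

```bash
python3 - <<'E'
from h import *
n=np.load("narrow.npy"); s2=np.load("stand_w.npy")
print(rel([n[0],n[1],.079],s2[2]))
c=cam("wrist"); cv2.imwrite("pics/wrist6.png",c["frame"][:,:,::-1])
E
```

```text
(array([10.56,  0.04, -0.11]), array([-0.16,  0.24,  0.15]))
```

View pics/wrist6.png

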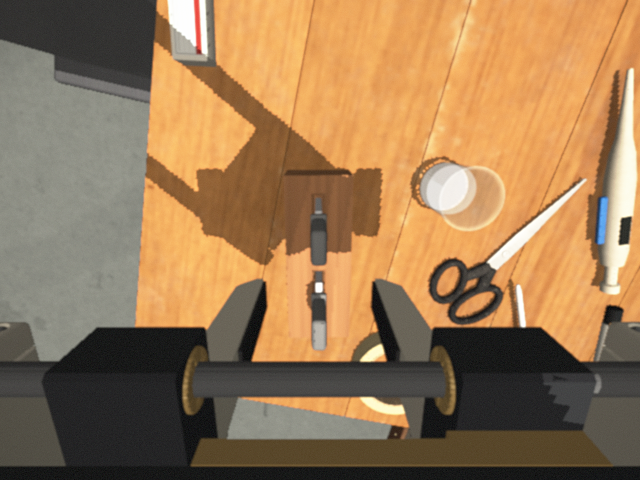

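Emit:
jog_arm([
  [3,0,-0.1,0,0.2,0.1,0.4],
  [6,0,-0.1,0,0.2,0.1,0.4],
  [8.5,0,-0.1,0,0.2,0.1,0.4],
  [10.5,0,-0.1,0,0.2,0.1,0.4],
  [10.5,0,-0.1,0,0.2,0.1,0.4],
])

```text
t: 6.22
tool_pos: [0.5289, -0.2319, 0.0787]
orientation: [-0.169, 1.565, 0.17]
force: [0.1, -0.5, 0.5]
opening: 0.0557
```

```bash
python3 - <<'E'
from h import *
n=np.load("narrow.npy"); s2=np.load("stand_w.npy")
print(rel([n[0],n[1],.079],s2[2]))
for k in("wrist","scene"):
    c=cam(k); cv2.imwrite(f"pics/{k}7.png",c["frame"][:,:,::-1] if k=="wrist" else cv2.resize(c["frame"][150:300,280:440,::-1],None,fx=4,fy=4))
E
```

```text
(array([-0.03,  0.08,  0.05]), array([-0.22, -0.04, -0.01]))
```

View pics/wrist7.png

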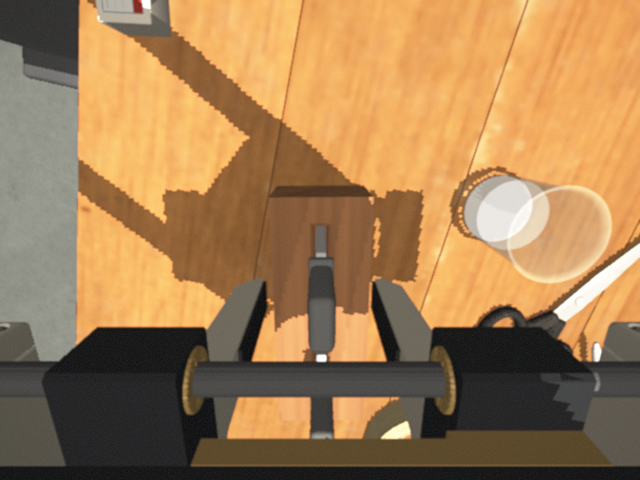

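View pics/scene7.png

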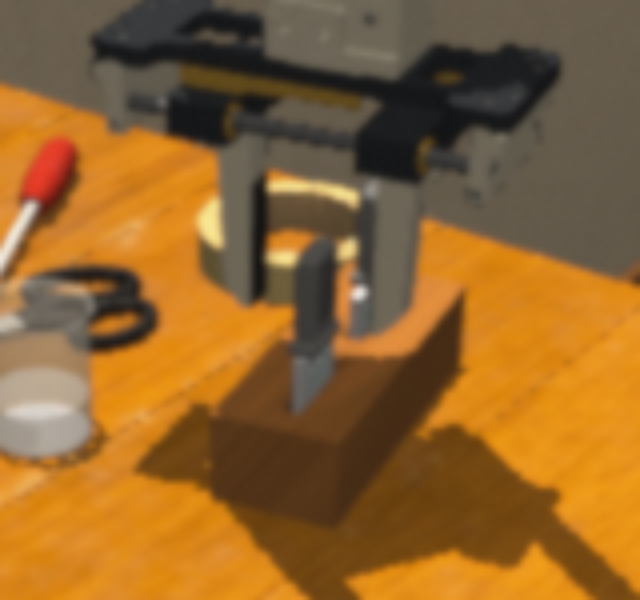

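```bash
python3 - <<'E'
from h import *
from plant import robot
s=cam("scene"); w=cam("wrist"); S=robot.read_state()
R=Ro.from_rotvec(S["orientation"]).as_matrix(); t=S["tool_pos"]
T=lambda P: t+np.atleast_2d(P)@R.T
fp=T([[0,a,b] for b in(-.028,.028) for a in (-.0075,.0075)])
print("tips scene crop",((proj(s,fp)-(280,150)+.5)*4-.5).round()); print("tips wrist",proj(w,fp).round())
n=np.load("narrow.npy")
hp=W(n,[[i*.006,j*.014,.113] for i in(-1,1) for j in(-1,1)])
print("handle top wrist",proj(w,hp).round()); print("handle top scene",((proj(s,hp)-(280,150)+.5)*4-.5).round())
E
```

```text
tips scene crop [[383. 319.]
 [370. 334.]
 [268. 294.]
 [254. 308.]]
tips wrist [[267. 307.]
 [266. 282.]
 [371. 307.]
 [372. 282.]]
handle top wrist [[304. 351.]
 [303. 295.]
 [330. 351.]
 [331. 295.]]
handle top scene [[345. 242.]
 [321. 268.]
 [321. 237.]
 [295. 263.]]
```

The pads straddle the handle within about 2 mm, so I close.

Emit:
jog_arm([
  [0,0.1,0,0,0,0,0.8],
  [0,0.1,0,0,0,0,1],
  [0,0.1,0,0,0,0,1],
  [0,0.1,0,0,0,0,1],
  [0,0.1,0,0,0,0,1],
], squeeze=30)

```text
t: 7.05
tool_pos: [0.5304, -0.2317, 0.0814]
orientation: [-0.172, 1.561, 0.168]
force: [0.6, -0.4, -0.1]
opening: 0.0116
```

Emit:
jog_arm([
  [-1.5,0,0,0,0,0,1],
  [-4,0,0,0,0,0,1],
  [-7,0,0,0,0,0,1],
  [-10,0,0,0,0,0,1],
  [-13,0,0,0,0,0,1],
])

```text
t: 7.68
tool_pos: [0.53, -0.2314, 0.2135]
orientation: [-0.172, 1.56, 0.167]
force: [-0.1, -0.2, -0.2]
opening: 0.0118
```

Emit:
jog_arm([
  [0,0,0,0,0,0,1],
  [0,0,0,0,0,0,1],
])

```text
t: 7.92
tool_pos: [0.5298, -0.2313, 0.213]
orientation: [-0.172, 1.561, 0.168]
force: [0.1, -0.2, -1.5]
opening: 0.0122
```

```bash
python3 - <<'E'
from h import *
b=np.load("box_w4.npy")
tgt=W(b,[[0,-.042,.215]])[0]; print(tgt,rel(tgt,b[2]))
for k in("wrist","scene","side"):
    c=cam(k); cv2.imwrite(f"pics/{k}8.png",c["frame"][:,:,::-1])
E
```

```text
[0.58793852 0.04652838 0.215     ] (array([-0.25, 25.88, 11.64]), array([7.57, 0.19, 0.16]))
```

View pics/scene8.png

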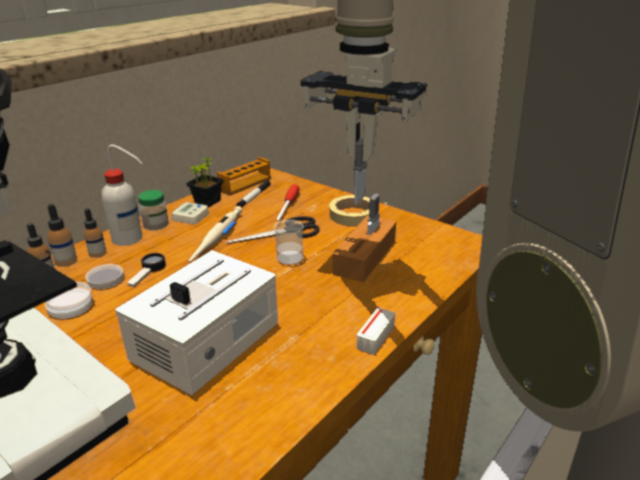

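View pics/wrist8.png

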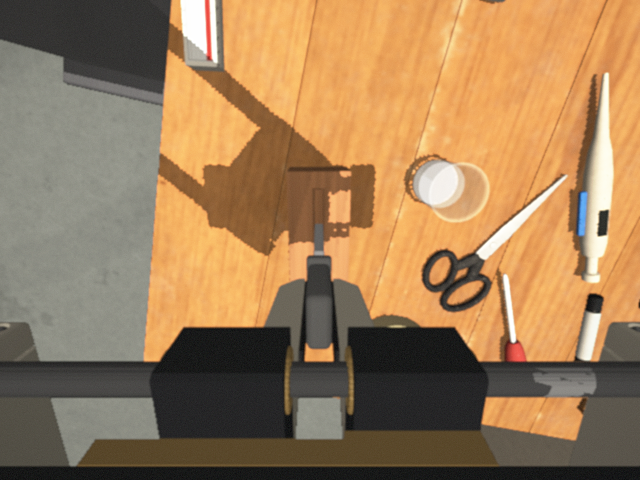

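The carrier is lifted clear, hangs upright, and the shutter stays open. Next is the carry to above the slot.

Emit:
jog_arm([
  [-0.5,5,2.2,1.5,0,0,1],
  [-0.5,10,4.5,3,0.2,0.2,1],
  [-0.5,15,6.7,4.5,0.2,0.2,1],
  [-0.5,20,9,6,0.2,0.2,1],
  [-0.3,25,11.2,7.5,0.2,0.2,1],
])

```text
t: 8.7
tool_pos: [0.5845, 0.0391, 0.2132]
orientation: [-0.065, 1.574, 0.068]
force: [0.6, -0.6, -0.2]
opening: 0.012
```

Emit:
jog_arm([
  [0,0.3,0.1,0,0,0,1],
  [0,0.3,0.1,0,0,0,1],
])

```text
t: 8.95
tool_pos: [0.5846, 0.0422, 0.212]
orientation: [-0.066, 1.576, 0.069]
force: [-0.2, -0.1, -0.7]
opening: 0.0115
```

```bash
python3 - <<'E'
from h import *
b=np.load("box_w4.npy")
tgt=W(b,[[0,-.042,.19]])[0]; print(tgt,rel(tgt,b[2]))
for k in("wrist","scene","side"):
    c=cam(k); cv2.imwrite(f"pics/{k}9.png",c["frame"][:,:,::-1])
    pickle.dump(c,open(f"{k}9.pkl","wb"))
E
```

```text
[0.58793852 0.04652838 0.19      ] (array([2.19, 0.4 , 0.38]), array([ 0.09, -0.34, -0.11]))
```

View pics/wrist9.png

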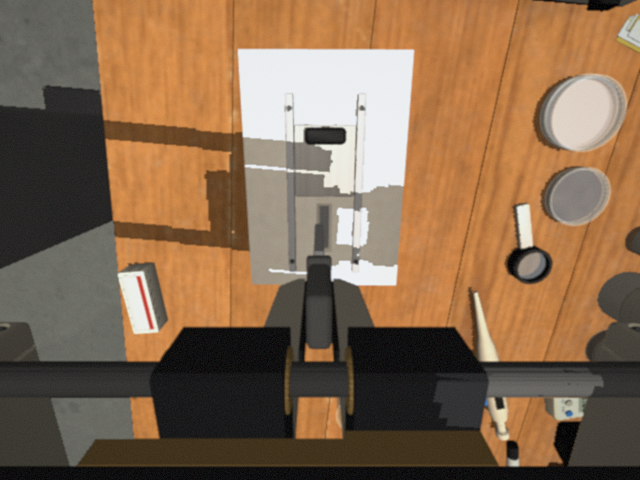

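View pics/side9.png

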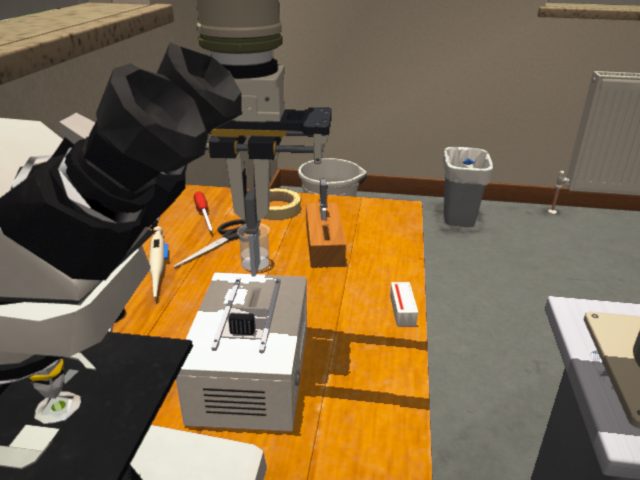

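```bash
cat > zoom.py <<'E'
import cv2,sys
n,x0,y0,x1,y1,f,o=sys.argv[1:]
d=cv2.imread(n); f=float(f)
cv2.imwrite(o,cv2.resize(d[int(y0):int(y1),int(x0):int(x1)],None,fx=f,fy=f,interpolation=cv2.INTER_CUBIC))
E
python3 zoom.py pics/wrist9.png 270 170 380 360 3.1 pics/w9z.png; python3 zoom.py pics/side9.png 200 180 320 340 3.6 pics/d9z.png;python3 zoom.py pics/scene9.png 130 180 290 330 4 pics/s9z.png
```

```text
(no output)
```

View pics/w9z.png

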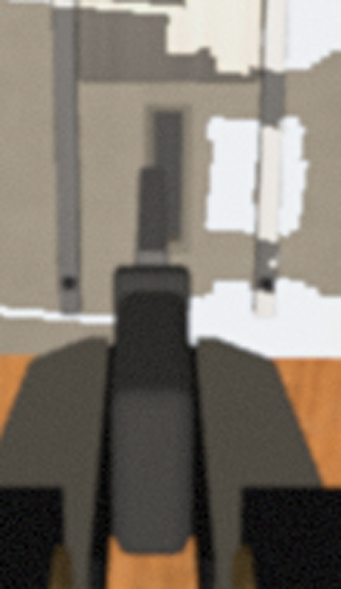

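View pics/d9z.png

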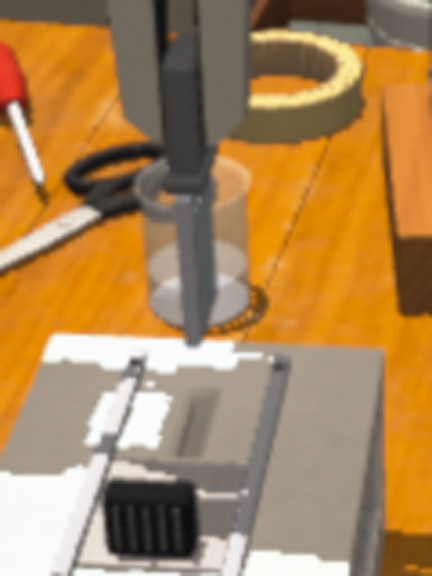

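View pics/s9z.png

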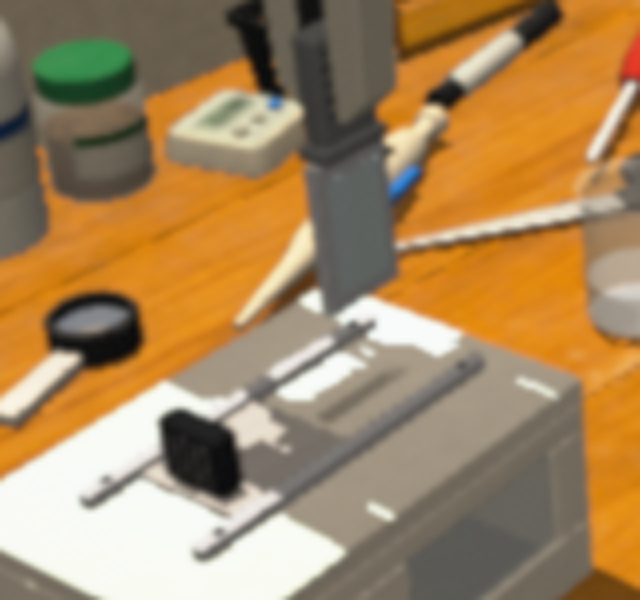

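```bash
cat > carr.py <<'E'
from h import *
def fitc(w,st,P,px,x0=(-.076,0,0,0,0,0),w8=None):
    R=Ro.from_rotvec(st["orientation"]).as_matrix(); t=np.array(st["tool_pos"])
    B=np.array([[0,0,-1],[0,1,0],[1,0,0.]]) # carrier->tool axes
    def world(p,P):
        # p: foot height rel TCP (up), dy, dz, rot about cx(tool z), rot about cy, cz
        Q=Ro.from_rotvec(p[3:6]).apply(P-np.array([0,0,.093]))+np.array([0,0,.093])
        tool=Q@B.T+np.array([-p[0],p[1],p[2]])
        return t+tool@R.T
    reg=np.array([.003,.01,.003,.2,.03,.03])
    def r(p): return np.r_[(proj(w,world(p,P))-px).ravel(),(p-np.array(x0))/reg]
    s=least_squares(r,x0,loss='soft_l1',x_scale=reg); return s.x,r(s.x),lambda Q:world(s.x,np.atleast_2d(Q))
E
cat > f9.py <<'E'
from carr import *
from plant import robot
w=pickle.load(open("wrist9.pkl","rb")); S=robot.read_state()
C=lambda p:crop(p,(270,170),3.1)
P=np.array([[-.003,.018,0],[.003,.018,0],[-.007,.016,.06],[.007,.016,.06],[-.006,-.014,.108],[.006,-.014,.108],[-.006,.014,.108],[.006,.014,.108],[-.006,.014,.066],[.006,.014,.066]])
px=C([(142,168),(164,165),(117,268),(187,268),(113,550),(190,550),(110,388),(192,388),(121,293),(185,293)])
p,r,Wf=fitc(w,S,P,px); print("h,dy,dz mm",(p[:3]*1e3).round(2),"rot deg",np.degrees(p[3:]).round(2)); print(r.round(1))
print("foot world",Wf([0,0,0]),"top",Wf([0,0,.108]))
# slot bevel in same picture
b=np.load("box_w4.npy")
Q=np.array([[-.0065,-.0205,.095],[.0065,-.0205,.095],[-.065,-.095,.095],[.065,-.095,.095]])
print("pred slot corners", ((proj(w,W(b,Q))-(270,170)+.5)*3.1-.5).round(1))
bl=W(b,[[0,-.042,.095]])[0]; d=bl-Wf([0,0,0])[0]
print("slot-foot world",d)
E
python3 f9.py
```

```text
h,dy,dz mm [-86.87  -1.75  -0.6 ] rot deg [ 0.23 -0.14  0.24]
[-0.3  1.   0.5  2.  -0.4 -1.   0.6 -1.   0.1  0.2 -0.1  0.3  0.4  0.7
 -0.2  0.7 -0.3 -2.2 -0.2 -2.2 -3.6 -0.2 -0.2  0.  -0.1  0.1]
foot world [[0.58440758 0.0393904  0.12601646]] top [[0.58466736 0.03877522 0.23401439]]
pred slot corners [[145.2 104.2]
 [193.3 104.3]
 [-55.8 355.3]
 [391.1 357.4]]
slot-foot world [ 0.00353093  0.00713798 -0.03101646]
```

```bash
cat > f9b.py <<'E'
from h import *
s,d,w=[pickle.load(open(f"{k}9.pkl","rb")) for k in("scene","side","wrist")]
b=np.load("box_w4.npy")
A=lambda p:crop(p,(130,180),4); D=lambda p:crop(p,(200,180),3.6); C=lambda p:crop(p,(270,170),3.1)
obs=[(s,np.array([[-.003,.018,0],[-.003,-.018,0],[.003,.018,0]]),A([(336,314),(397,275),(325,307)])),
(d,np.array([[.003,.018,0],[-.003,.018,0]]),D([(187,344),(202,346)])),
(w,np.array([[-.003,.018,0],[.003,.018,0]]),C([(142,168),(164,165)]))]
def world(p,P): return W([p[0],p[1],b[2]],P)+[0,0,p[2]]
for sub in ([0],[1],[0,1],[0,1,2]):
    def r(p): return np.concatenate([(proj(obs[i][0],world(p,obs[i][1]))-obs[i][2]).ravel() for i in sub])
    q=least_squares(r,[.585,.04,.13]); print(sub,q.x.round(4),q.fun.round(1))
# where are slot corners in each view: predicted
Q=W(b,[[0,-.061,.095],[0,-.023,.095]])
print(((proj(s,Q)-(130,180)+.5)*4-.5).round(), ((proj(d,Q)-(200,180)+.5)*3.6-.5).round())
E
python3 f9b.py
```

```text
[0] [ 0.6512 -0.0114  0.0904] [ 0.  -0.3 -0.  -0.1 -0.   0.4]
[1] [ 0.6063 -0.0304  0.0869] [-0.   0.2  0.  -0.2]
[0, 1] [0.5845 0.0426 0.1392] [-0.5  0.8  1.2 -0.1 -0.9  1.3 -0.4 -0.7  0.1 -1. ]
[0, 1, 2] [0.5839 0.044  0.1399] [-1.   0.9  0.8 -0.1 -1.4  1.4 -0.3 -0.5  0.3 -0.9 -0.8 -0.2  0.5  0.8]
[[394. 373.]
 [324. 420.]] [[206. 390.]
 [188. 451.]]
```

Emit:
jog_arm([
  [0,0.4,0.4,0,0,0,1],
  [1,0.4,0.4,0,0,0,1],
  [2,0.4,0.4,0,0,0,1],
  [2.8,0.4,0.4,0,0,0,1],
  [2.8,0.4,0.4,0,0,0,1],
])

```text
t: 9.72
tool_pos: [0.5877, 0.0451, 0.1835]
orientation: [-0.064, 1.577, 0.067]
force: [-0.6, -0.9, -0.6]
opening: 0.0117
```

```bash
cat > look.py <<'E'
from h import *
import sys
from plant import robot
i=sys.argv[1]
S=robot.read_state(); print(S["tool_pos"].round(4),S["orientation"].round(4),S["force"].round(1),S["opening"])
for k in("wrist","scene","side"):
    c=cam(k); cv2.imwrite(f"pics/{k}{i}.png",c["frame"][:,:,::-1]); pickle.dump(c,open(f"{k}{i}.pkl","wb"))
S=robot.read_state(); print(S["tool_pos"].round(4))
def z(k,x0,y0,x1,y1,f):
    return cv2.resize(CAM[k]["frame"][y0:y1,x0:x1,::-1],None,fx=f,fy=f,interpolation=cv2.INTER_CUBIC)
cv2.imwrite(f"pics/zw{i}.png",z("wrist",270,130,370,280,4))
cv2.imwrite(f"pics/zs{i}.png",z("scene",170,200,270,320,5))
cv2.imwrite(f"pics/zd{i}.png",z("side",210,210,300,330,5))
E
python3 look.py 10
```

```text
[0.5877 0.0451 0.1835] [-0.0639  1.5765  0.0666] [-0.6 -0.9 -0.6] 0.011748541053667542
[0.5888 0.0451 0.1852]
```

View pics/zw10.png

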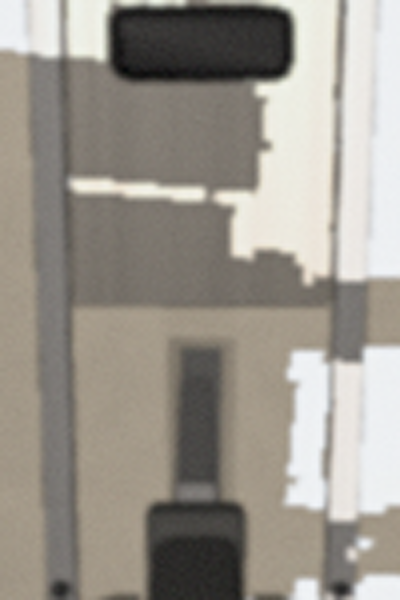

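View pics/zs10.png

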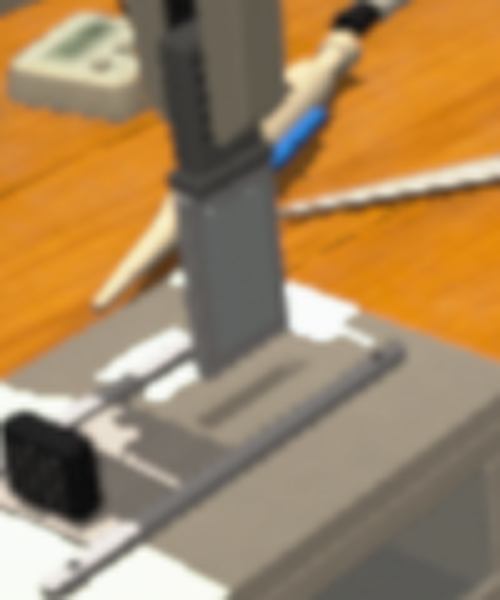

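View pics/zd10.png

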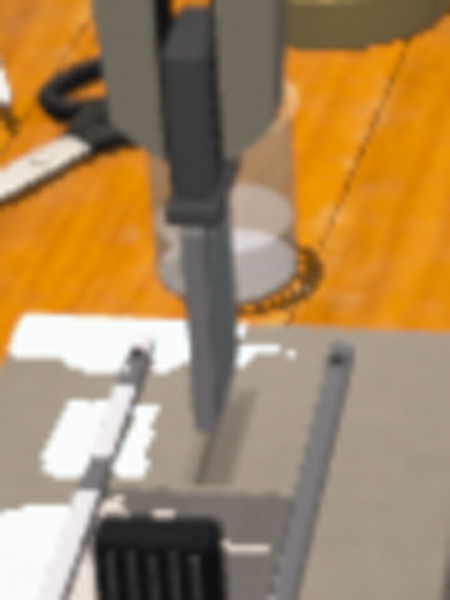

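```bash
cat > f10.py <<'E'
from h import *
s,d,w=[pickle.load(open(f"{k}10.pkl","rb")) for k in("scene","side","wrist")]
b=np.load("box_w4.npy"); b0=np.load("poses0.npy")[0]
o={"s":((170,200),5),"d":((210,210),5),"w":((270,130),4)}
pc=lambda c,k,X:((proj(c,X)-o[k][0]+.5)*o[k][1]-.5).round(0).astype(int).tolist()
for nm,bb in(("w4",b),("sc",b0)):
    bev=W(bb,[[i*.0065,-.042+j*.0215,.095] for i,j in((-1,-1),(1,-1),(1,1),(-1,1))])
    inn=W(bb,[[i*.004,-.042+j*.019,.0925] for i,j in((-1,-1),(1,-1),(1,1),(-1,1))])
    for c,k in((s,"s"),(d,"d"),(w,"w")): print(nm,k,"bev",pc(c,k,bev),"inner",pc(c,k,inn))
sh=lambda p,k:crop(p,*o[k])
obs=[(s,np.array([[-.003,.018,0],[-.003,-.018,0],[-.003,.018,.06],[-.003,-.018,.06]]),sh([(208,378),(290,328),(187,195),(272,160)],"s")),
(d,np.array([[.003,.018,0],[-.003,.018,0]]),sh([(195,430),(213,432)],"d"))]
def world(p,P): return W([p[0],p[1],b[2]],P)+[0,0,p[2]]
def r(p): return np.concatenate([(proj(c,world(p,P))-x).ravel() for c,P,x in obs])
q=least_squares(r,[.585,.04,.13]); print("foot",q.x.round(4),q.fun.round(1))
print("w pred foot +y",pc(w,"w",world(q.x,np.array([[-.003,.018,0],[.003,.018,0]]))))
E
python3 f10.py
```

```text
w4 s bev [[315, 369], [283, 357], [183, 423], [216, 436]] inner [[304, 377], [284, 370], [197, 428], [217, 436]]
w4 d bev [[261, 387], [214, 385], [184, 482], [234, 484]] inner [[251, 400], [222, 399], [196, 484], [227, 486]]
w4 w bev [[169, 549], [235, 549], [236, 338], [168, 338]] inner [[182, 532], [222, 532], [223, 348], [181, 348]]
sc s bev [[312, 367], [280, 354], [181, 420], [213, 434]] inner [[301, 375], [281, 367], [194, 426], [214, 434]]
sc d bev [[256, 386], [208, 384], [179, 481], [229, 483]] inner [[245, 399], [216, 397], [191, 483], [221, 484]]
sc w bev [[178, 551], [243, 551], [245, 341], [176, 341]] inner [[190, 535], [230, 535], [231, 350], [190, 350]]
foot [0.5894 0.0461 0.1094] [-0.   1.   0.3  0.1 -0.5  1.8  0.  -1.5 -0.6 -0.5  0.4 -0.7]
w pred foot +y [[193, 379], [227, 379]]
```

```bash
python3 zoom.py pics/wrist10.png 300 205 340 260 10 pics/zw10b.png; python3 - <<'E'
import cv2,numpy as np
a=cv2.imread("pics/zw10b.png").astype(float); a=np.clip((a-40)*2.2,0,255); cv2.imwrite("pics/zw10c.png",a)
E
```

```text
[ WARN:0@0.031] global loadsave.cpp:1063 imwrite_ Unsupported depth image for selected encoder is fallbacked to CV_8U.
```

View pics/zw10c.png

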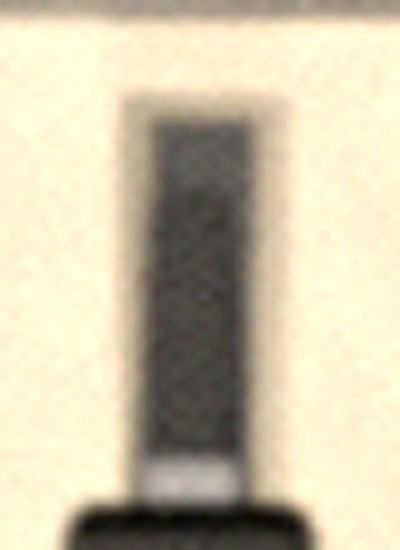

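The foot sits over the slot: in the wrist view the plate spans columns 315–324 and the slot 315.5–325.5, and scene and side agree to under 1 mm. I shift 0.5 mm and start lowering.

Emit:
jog_arm([
  [0,0,0.05,0.2,0,0,1],
  [0.5,0,0.05,0.2,0,0,1],
  [1,0,0.05,0.2,0,0,1],
  [1.5,0,0.05,0.2,0,0,1],
  [2,0,0.05,0.2,0,0,1],
])

```text
t: 10.5
tool_pos: [0.5891, 0.0451, 0.1646]
orientation: [-0.061, 1.574, 0.064]
force: [0.4, 0.7, -1.3]
opening: 0.012
```

```bash
python3 look.py 11; python3 -c "
from h import *
b=np.load('box_w4.npy'); print(rel(W(b,[[0,-.042,.125]])[0],b[2]))"
```

```text
[0.5891 0.0451 0.1646] [-0.0613  1.5742  0.0637] [ 0.4  0.7 -1.3] 0.011977715165285395
[0.5888 0.0451 0.1647]
(array([ 3.97,  0.14, -0.06]), array([-0.27, -0.28, -0.1 ]))
```

View pics/zw11.png

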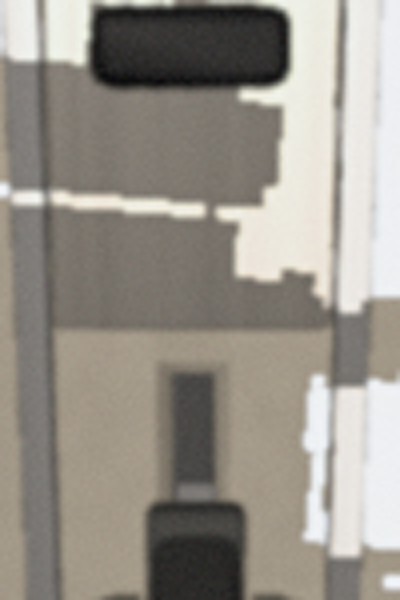

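View pics/zs11.png

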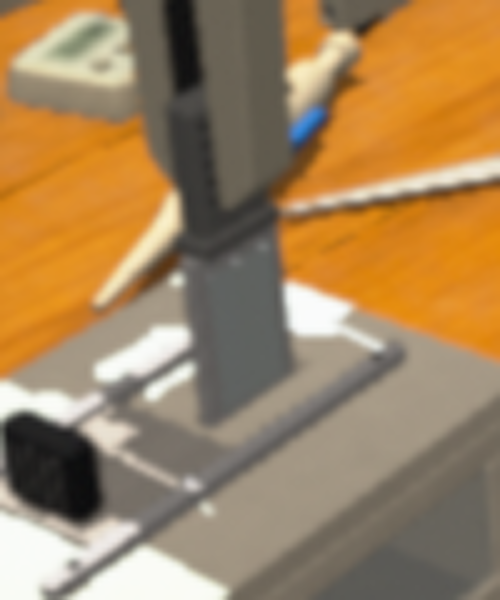

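The plate has entered the mouth, centred in the slot and with no contact force. I keep lowering.

Emit:
jog_arm([
  [0.5,0,0,0,0,0,1],
  [1,0,0,0,0,0,1],
  [1.5,0,0,0,0,0,1],
  [2,0,0,0,0,0,1],
  [2,0,0,0,0,0,1],
])

```text
t: 11.28
tool_pos: [0.5883, 0.0452, 0.1439]
orientation: [-0.061, 1.576, 0.064]
force: [-0.2, -0.5, -1.1]
opening: 0.0116
```

Emit:
jog_arm([
  [0.5,0,0,0,0,0,1],
  [1,0,0,0,0,0,1],
  [1.5,0,0,0,0,0,1],
  [2,0,0,0,0,0,1],
  [2,0,0,0,0,0,1],
])

```text
t: 11.9
tool_pos: [0.5877, 0.0452, 0.1232]
orientation: [-0.061, 1.577, 0.064]
force: [-0.4, 0.6, -1.6]
opening: 0.0118
```

```bash
python3 look.py 12; python3 -c "
from plant import robot
import numpy as np
S=robot.read_state(); print(S)"
```

```text
[0.5877 0.0452 0.1232] [-0.0612  1.5771  0.0638] [-0.4  0.6 -1.6] 0.011809426899425822
[0.5883 0.0452 0.1241]
{'t': 12.05, 'q': array([-1.10927725e-02,  1.71928730e-01,  1.61756493e+00,  1.38567356e-03,
        1.35794284e+00, -9.08678733e-02]), 'dq': array([-0.00155965, -0.00346109, -0.00393922, -0.00056441,  0.00062893,
       -0.00062245]), 'joint_torque': array([ 2.24889824e-03, -5.63538373e+01, -4.74013710e+01,  8.50704638e-02,
        7.62008596e-02, -8.07185297e-04]), 'tool_pos': array([0.58833234, 0.04518791, 0.12411062]), 'orientation': array([-0.06117141,  1.57566241,  0.06376516]), 'force': array([ 0.04819374, -0.57761556, -1.53319851]), 'wrist_torque': array([ 0.0290778 , -0.07226636, -0.03640289]), 'opening': 0.01177795104643356}
```

View pics/zs12.png

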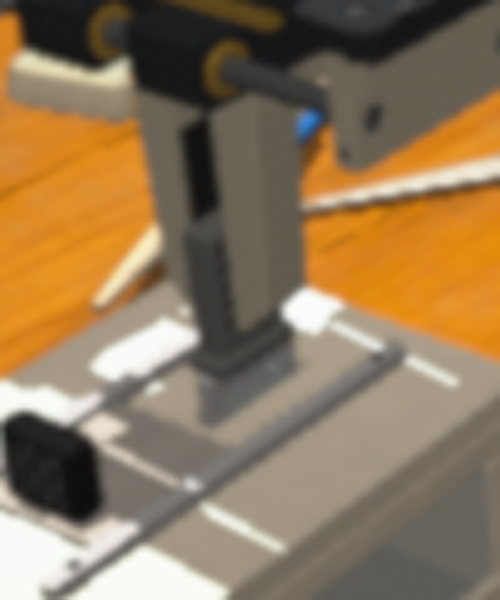

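View pics/zd12.png

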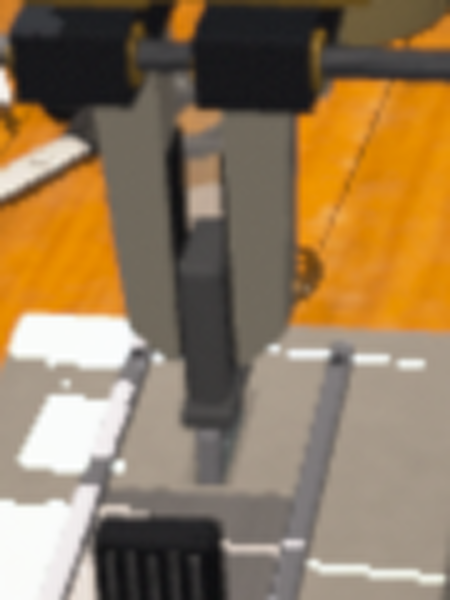

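View pics/wrist12.png

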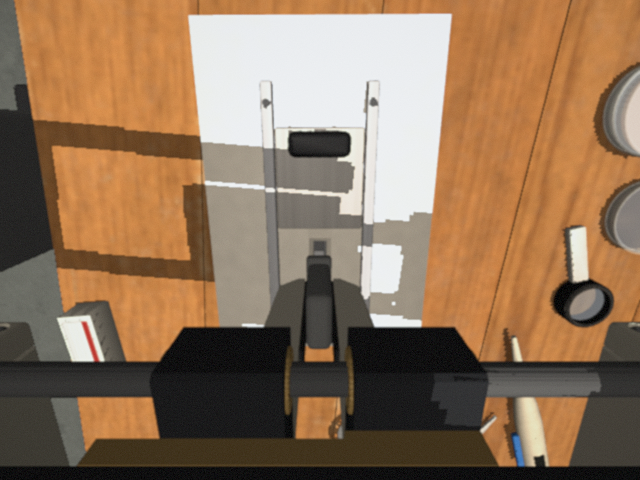

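By two measures about 45 mm of the plate is inside, with the shoulder about 15 mm clear and no contact load. I let it settle and then hand in.

Emit:
jog_arm([
  [0,0,0,0,0,0,1],
  [0,0,0,0,0,0,1],
  [0,0,0,0,0,0,1],
  [0,0,0,0,0,0,1],
])

```text
t: 12.55
tool_pos: [0.5884, 0.0452, 0.1241]
orientation: [-0.061, 1.576, 0.064]
force: [0.5, 0.9, -1.8]
opening: 0.0118
```

```bash
python3 look.py 13; python3 zoom.py pics/scene13.png 110 170 430 380 2.4 pics/s13z.png
```

```text
[0.5884 0.0452 0.1241] [-0.0612  1.5756  0.0638] [ 0.5  0.9 -1.8] 0.011831012634940798
[0.5883 0.0452 0.1241]
```

View pics/s13z.png

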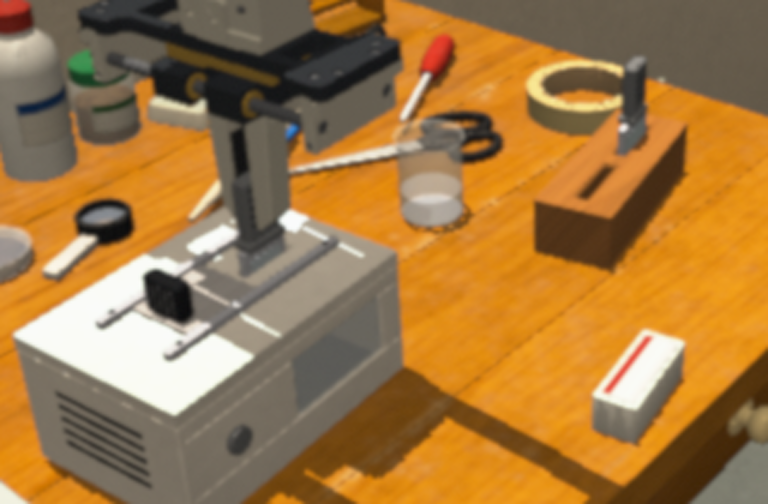

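The carrier stands upright in the slot with its shoulder clear. The shutter is open, and the wide carrier, pack and beaker are where they were.

```bash
python3 -c "
from plant import ticket
print(ticket.close_job())"
```

```text
the job is handed in; nothing more can be done
None
```

I slid the shutter to its stop, took the narrow carrier from the +y pocket by its handle, and lowered it through the slot. I handed the job in at about 12.7 s, still holding it at the 30 N grip setting. No verdict was reported.

**Last checks:**
- **Shutter:** the wrist view measured it at 56 mm of travel after a 19 N rise against the stop, and it still looked open at the end.
- **Depth:** the foot is about 44–46 mm below the box's top, so the shoulder sits about 14–16 mm clear.
- **Fit and load:** the plate was centred in the slot to about 1 mm and upright. The tool force was about 1–2 N, roughly the carrier's weight, with the arm at rest. The finger opening was 11.8 mm on the 12 mm handle.
- **Other items:** the wide carrier, slide pack and beaker look unmoved in the final picture; I did not measure this.

**Disagreements:**
- **Slot position:** the wrist camera and the scene and side cameras differed by about 2 mm. I used the wrist view for the slot and compared foot and slot within each view before lowering.
- **Shutter start:** early estimates disagreed, about 11 mm from the scene camera and 19 mm from the wrist.
- **Handle height:** a wrist-only fit of the carrier put its foot about 10 mm lower than the scene and side fit. I discarded it because the latter matched the grasp height.

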